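# Find the steel-cored mould by its weight and shut it in the curing drawer

## Task

One of the three filled moulds on the round board has a steel core in it and looks just like the others: lift them to feel which is clearly the heavy one. Set that one down gently, upright, in the open drawer of the curing cabinet, then push the drawer fully home until you feel it stop, without slamming it. Leave the two plain moulds standing on the board; knock nothing over and do not disturb the other things on the bench.

Things in the scene. Friction and masses are not known exactly. Their poses are not given: they have to be found in the camera images.
- mould_a_mid (a point): one of three outwardly identical filled moulds standing on the round board: upright white plastic cylinder, 62 mm across, 60 mm high, with a black resin top and a grey band round its middle. One of the three (any of them, not told) hides a steel core and weighs 0.6 to 0.85 kg; the two plain ones weigh 0.2 to 0.32 kg each. This point is its centre, 30 mm above its underside; z along its axis (up)
- mould_b_mid (a point): one of three outwardly identical filled moulds standing on the round board: upright white plastic cylinder, 62 mm across, 60 mm high, with a black resin top and a grey band round its middle. One of the three (any of them, not told) hides a steel core and weighs 0.6 to 0.85 kg; the two plain ones weigh 0.2 to 0.32 kg each. This point is its centre, 30 mm above its underside; z along its axis (up)
- mould_c_mid (a point): one of three outwardly identical filled moulds standing on the round board: upright white plastic cylinder, 62 mm across, 60 mm high, with a black resin top and a grey band round its middle. One of the three (any of them, not told) hides a steel core and weighs 0.6 to 0.85 kg; the two plain ones weigh 0.2 to 0.32 kg each. This point is its centre, 30 mm above its underside; z along its axis (up)
- board_top (a point): centre of the top of the round speckled stone pouring board, 340 mm across, 12 mm thick, fixed on the bench; z up
- drawer_spot (a point): a point on the inner floor of the drawer (22 mm above the bench), midway between its side walls, about the middle of the part that is open at the start: 64 mm behind the inner face of the drawer front. It moves with the drawer. Its x axis points into the cabinet (the way the drawer closes), y to the left seen that way, z up. Inside, the drawer is 158 mm wide and 195 mm long; its side walls rise 66 mm above this floor, its front panel 76 mm (97 mm above the bench)
- cabinet_drawer0_handle (a point): middle of the drawer's steel bar handle: a level bar 100 mm long, 11 mm thick, parallel to the drawer front and 35 mm out from it, 72 mm above the bench; moves with the drawer, x axis into the cabinet
- cabinet_drawer0 (a joint): how far the blue-fronted drawer is pulled out of the low grey curing cabinet (m): 0 is fully home against its stop, about 0.135 to 0.16 at the start, 0.165 at most. It slides freely with about 1 N of friction and stays where it is left; there is no catch or spring
- cabinet_front (a point): middle of the front edge of the top of the low grey steel curing cabinet (240 mm deep, 200 mm wide, 110 mm high, fixed on the bench), right above the drawer; x axis towards its back. It has one drawer, which opens towards the robot
- pour_cup: bystander: clear empty pouring cup, 84 mm across, 110 mm high; origin at the centre of its underside
- pigment: bystander: grey jar of pigment with black cap, 72 mm across, 70 mm high; origin at the centre of its underside
- brush: bystander: orange-handled brush, 200 mm long, lying along its x axis; origin at the middle of its underside
Not all that is in view belongs to the job. Leave any purple or turquoise look-alike of the part that bears mould_b_mid alone.

How it is judged:
By the outcome, as a careful person would: the job done as asked, in the order asked, and still so for the second after the job is handed in, with the robot touching nothing.
It also fails if it takes over 72 s, if anything falls off the work surface, if the arm or the gripper's body presses on something with over 40 N, if the wrist force passes 120 N, or if a joint passes its speed limit or range.

## Robot

A 6-joint arm with a two-finger parallel gripper is mounted at the origin on the work surface. World frame = base frame: x ahead of the robot, y to its left, z up, the work surface at z = 0. Lengths are in m, angles in rad, forces in N, time in s.
With the tool pointing down it reaches from about 0.25 to 0.775 m from the base axis. Payload 4 kg.
Tool frame: the origin (TCP) lies on the centre line of the jaws, within the pads' length; the fingertips stand 17 mm ahead of it and the grasp point (between the pads) lies 2 mm behind it; z points along the fingers, y is the line along which they close (so a half turn about z gives the same grasp; the last joint's range is limited). The gripper opens to 94 mm and grips with 3 to 60 N. Pads are 16 mm wide; open, the fingers measure 119 mm over their backs; the gripper's body (75 mm by 177 mm) begins 78 mm behind the grasp point.
Start: joints at [-1.386, 0.087, 1.371, -0, 1.684, -0.103], TCP at [0.156, -0.527, 0.223] pointing down, gripper open.
Joint ranges: [-3.1, 3.1], [-0.76, 2.03], [0.27, 2.55], [-1.08, 4.22], [0.17, 2.65], [-2.57, 2.57]. Speed limits (rad/s): [2.79, 2.79, 3.14, 3.14, 3.14, 3.14].

## Interface

Orientations are given as [roll, pitch, yaw] about the fixed x, y, z axes, in that order (R = Rz(yaw) Ry(pitch) Rx(roll)).
In Python, from bench import robot gives the robot as it stands.
- The arm moves only by the tool servo_tool, never from a script. Its argument "plan" is a list of rows, each a list of 7 numbers: the shift along the tool's x, y, z normalised to -1 to 1, where 1 is 0.1 m, then the turn, a rotation vector about the tool's x, y, z normalised to -1 to 1, where 1 is pi/2 rad, then the finger opening in mm, from 0 to 94. In form: [[x, y, z, ax, ay, az, gripper], ...]. A call has 1 to 12 rows; each row is the pose to reach, as a shift and turn from the pose commanded when the call began, along the tool's axes at that moment; what a row does not reach only later rows make up. A row lasts 1/12 s, in which the tool goes at most 41.7 mm and 7.16 degrees, less where a joint would pass 70% of its speed; a pose out of reach is approached as far as the arm can. A call with a number of a shift or a turn outside -1 to 1 is refused whole. A call with a gripper value outside its range is refused whole. The fingers move at their own pace and stop on an object; the grip force is fixed at half the most. Time passes only in rows, so rows that repeat a pose let the fingers close. It gives the time, the measured TCP pose, the force, the opening and the grip force at its end, in the units of the state.
- robot.get_obs(): the state, without advancing time (a new reading comes with each control period).
- robot.snapshot(name): name is "scene" or "side" or "wrist"; returns the picture (420x560x3 uint8, red, green, blue); there is no depth.
- robot.camera_params(name): a dict with "camera_matrix" (3x3 intrinsics, pixels), "rvec" (rotation vector, rad) and "tvec" (3), from world to camera coordinates, as OpenCV has them; the wrist camera has in their place "tool_from_camera" (4x4, takes a point from camera to tool coordinates, whose origin is the TCP and whose axes are the flange's). Camera axes: x right, y down, z forward; pixel columns grow to the right and rows downward; lengths in m; the calibration is good to about 2 mm. A picture is of the moment at which its call begins: read the wrist's pose just before it. camera_params takes no time and is no camera call.
- robot.close_job(): hands the job in; it is judged then, once.
Trained networks look in the newest picture that a camera, given by its name, has taken for a name from the list of things; names that differ only in an ending like _2 or _b are one class to them, and where a whole thing is asked for, a point or a joint stands for the part that bears it (a point fixed in the world has none). Each returns a list of dicts, best first, with "conf" (0 to 1); they miss things now and then, are a little off and sometimes report something else, mostly with a low value. They report only what shows in the picture. A call takes as long as a camera call. They do not tell look-alikes from the thing itself.
- robot.find_in(thing, camera): "extent" ([centre column, centre row, width, height] in pixels, round what is visible of it).
The state is a dict: "time": time; "joint_positions": joint angles; "qvel": joint speeds; "joint_torque": joint torques, N m; "tool_pos": TCP position; "ee_rot": TCP orientation; "wrist_force": force on the tool from outside, world axes, zero at the start; "wrist_torque": the same for the moment, N m; "width": finger opening in m; "finger_force": force on a finger pad.
Only numpy, scipy, OpenCV 4.12 (cv2) and the standard library are available. Lean on these libraries where they do the work, as an engineer would, in place of code of your own. Each camera call takes 0.05 s, during which the arm holds its last target. There are 200 camera calls.

## Working session

There is one attempt and no reset: what is moved stays moved. The work goes in short steps, Python scripts to look and compute and a tool call to move; the robot and the scene stay as the last step left them, time stands still between calls to the robot, and variables do not carry over. Pictures are saved under pics/ and viewed, at most 10 in all, crops included, and the job is handed in when it is done.

Besides the shell and the picture viewer there is one more tool, called by a JSON object that holds its "op" and its "data", one argument or row to a line. servo_tool: Moves the arm, as the interface text tells. Scaled input: -1 to 1 covers 0.1 m each way for a shift and pi/2 rad each way for a turn. Its arguments: {"type":"object","properties":{"plan":{"type":"array","items":{"type":"array","items":{"type":"number"}}}},"required":["plan"]}

```bash
mkdir -p pics; cat > h.py <<'E'
import numpy as np, cv2
from scipy.spatial.transform import Rotation as R
from bench import robot
def snap(c,f):
    im=robot.snapshot(c); cv2.imwrite(f'pics/{f}.png',im[:,:,::-1]); return im
def ray(c,uv):
    p=robot.camera_params(c); K=np.array(p['camera_matrix'])
    d=np.linalg.inv(K)@[uv[0],uv[1],1]
    if 'rvec' in p:
        A=cv2.Rodrigues(np.array(p['rvec'],float))[0]; t=np.array(p['tvec']).ravel()
        return -A.T@t, A.T@d
    o=robot.get_obs(); T=np.array(p['tool_from_camera']); W=R.from_euler('xyz',o['ee_rot']).as_matrix()
    return np.array(o['tool_pos'])+W@T[:3,3], W@T[:3,:3]@d
def at_z(c,uv,z):
    o,d=ray(c,uv); return o+d*(z-o[2])/d[2]
def proj(c,X):
    p=robot.camera_params(c); K=np.array(p['camera_matrix'])
    return cv2.projectPoints(np.array(X,float).reshape(-1,3),np.array(p['rvec'],float),np.array(p['tvec'],float),K,None)[0].reshape(-1,2)
E
python3 - <<'E'
from h import *
print(robot.get_obs())
a=snap('scene','s0');b=snap('side','d0')
for c in('scene','side'):
    print(c,ray(c,(280,210)))
    for t in('mould_a_mid','cabinet_drawer0_handle','drawer_spot','pour_cup','pigment','brush'):
        for r in robot.find_in(t,c): print(t,np.round(r['conf'],2),np.round(r['extent'],1),at_z(c,r['extent'][:2],.042).round(3))
E
```

```text
{'time': 0.0, 'joint_positions': array([-1.38606699e+00,  8.79586452e-02,  1.37222403e+00, -3.57449531e-05,
        1.68361063e+00, -1.03103607e-01]), 'qvel': array([-0.00024387, -0.00182163, -0.00100008,  0.00051466, -0.0006074 ,
        0.00041188]), 'joint_torque': array([ 5.21096536e-04, -3.40175521e+01, -3.02429402e+01,  7.16915075e-02,
        3.29190481e-02, -1.51957752e-04]), 'tool_pos': array([ 0.15601958, -0.52687642,  0.22131749]), 'ee_rot': array([-3.13940003e+00, -1.91155189e-04,  2.87828747e-01]), 'wrist_force': array([ 1.09136887, -0.34956817, -0.39920622]), 'wrist_torque': array([ 0.01082516,  0.04169101, -0.00193213]), 'finger_force': 0.0, 'width': 0.09402532744532377}
scene (array([1.28765283, 0.5457172 , 1.14942763]), array([-0.52269952, -0.39376385, -0.75623364]))
mould_a_mid 0.64 [322.6 277.7  25.6  32.6] [0.641 0.186 0.042]
mould_a_mid 0.36 [350.6 271.1 130.5 110.8] [0.584 0.233 0.042]
cabinet_drawer0_handle 0.96 [207.1 184.7  82.9  67.6] [ 0.566 -0.259  0.042]
drawer_spot 0.97 [203.8 180.9  82.3  61.6] [ 0.56  -0.277  0.042]
pour_cup 0.56 [466.3 306.3  44.8  53
[... 237 characters left out ...]
 ]))
mould_a_mid 0.62 [225.  251.9  15.6  22.6] [0.644 0.187 0.042]
mould_a_mid 0.49 [223.9 334.4  33.5  47.8] [0.536 0.49  0.042]
mould_a_mid 0.27 [198.9 232.6  19.9  25.6] [0.764 0.126 0.042]
cabinet_drawer0_handle 0.67 [282.9 173.2  51.5  42.3] [ 0.568 -0.266  0.042]
drawer_spot 0.91 [282.1 172.1  51.8  47.3] [ 0.573 -0.272  0.042]
pour_cup 0.64 [223.5 335.4  34.   42.5] [0.536 0.493 0.042]
pour_cup 0.26 [312.4 148.2  49.9   7.7] [ 0.493 -0.458  0.042]
pour_cup 0.23 [244.8 287.4  21.7  30.2] [0.532 0.311 0.042]
pigment 0.74 [198.3 231.1  21.2  26.1] [0.769 0.12  0.042]
pigment 0.34 [282.6 175.8  50.2  40.7] [ 0.565 -0.25   0.042]
brush 0.57 [310.8 150.8  50.1   9.5] [ 0.495 -0.438  0.042]
```

View pics/s0.png

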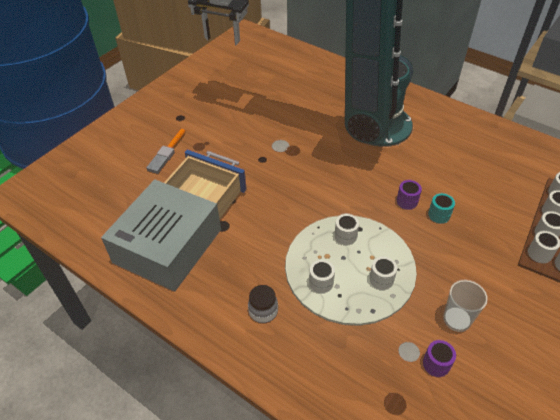

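View pics/d0.png

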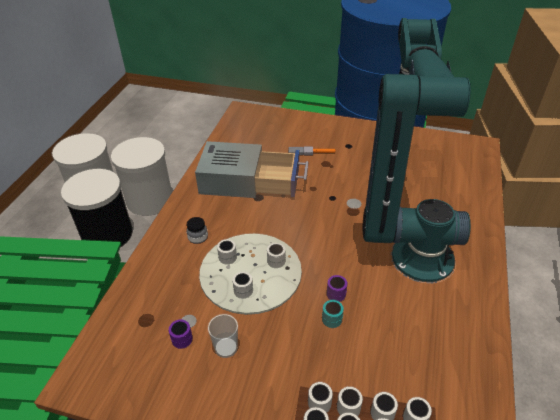

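The scene picture shows three moulds at about (347,229), (322,276) and (385,273) on the board. The open drawer has its front edge from (187,153) to (245,172) and its handle near (222,158). The purple and turquoise look-alikes stand off the board.

```bash
python3 - <<'E'
from h import *
im=cv2.imread('pics/s0.png'); im2=cv2.imread('pics/d0.png')
hs=[]
for c,i in(('scene',im),('side',im2)):
    hsv=cv2.cvtColor(i,cv2.COLOR_BGR2HSV)
    m=((i.max(2)<45)).astype('uint8')
    n,l,s,ce=cv2.connectedComponentsWithStats(m)
    for k in range(1,n):
        if s[k,4]>25 and s[k,4]<900:
            P=at_z(c,ce[k],.072)
            if .35<P[0]<.9 and -.05<P[1]<.5: print(c,'black',ce[k].round(1),s[k,4],P.round(4))
    m=cv2.inRange(hsv,(105,120,30),(125,255,255)); n,l,s,ce=cv2.connectedComponentsWithStats(m)
    for k in range(1,n):
        if s[k,4]>40: print(c,'blue',s[k],ce[k].round())
A=cv2.resize(im[130:290,95:255],None,fx=3.7,fy=3.7,interpolation=2); B=cv2.resize(im2[130:210,190:320],None,fx=6,fy=6,interpolation=2)[:, :]
cv2.imwrite('pics/a.png',A);cv2.imwrite('pics/b.png',B)
E
```

```text
scene blue [    0     0   105   167 10639] [42. 70.]
scene blue [186 151  57  22 186] [214. 161.]
side black [195.4 224.6] 203 [0.7757 0.1192 0.072 ]
side black [225.8 245.4] 75 [0.6399 0.184  0.072 ]
side black [241.9 278.7] 96 [0.5428 0.3032 0.072 ]
side blue [ 335    0  116  120 7188] [375.  48.]
side blue [414 115  11  11  96] [419. 120.]
```

View pics/a.png

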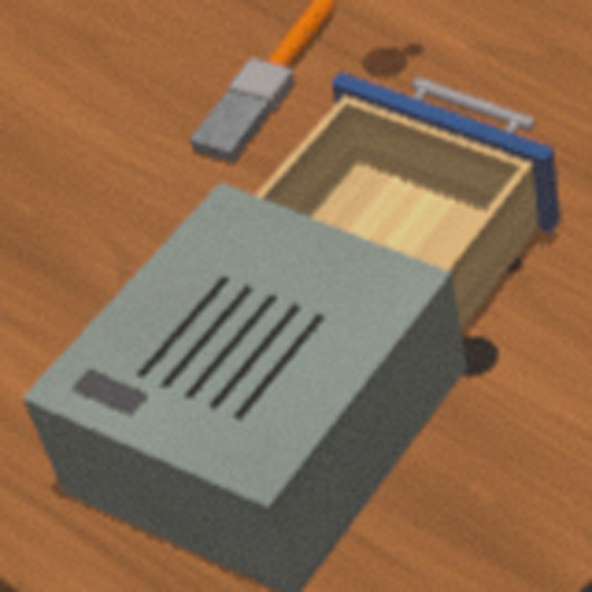

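View pics/b.png

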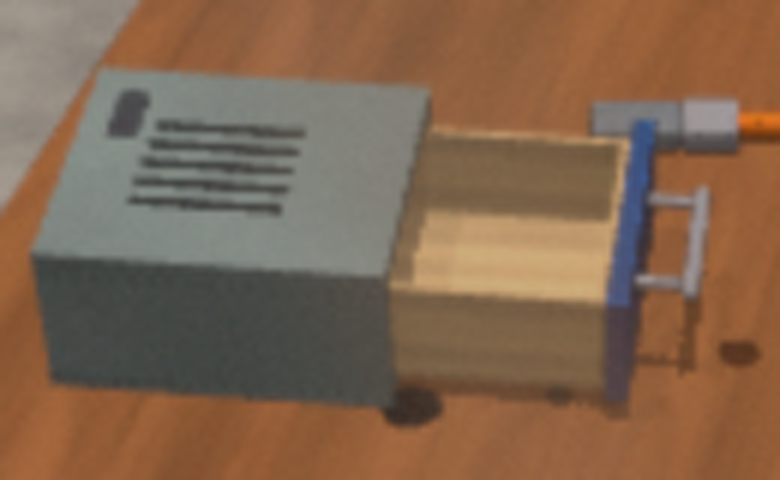

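The crops show the cabinet's top corners and the handle bar ends clearly. In scene crop pixels the front corners are (222,183) and (448,270), and the bar runs from (417,82) to (530,122).

```bash
python3 - <<'E'
from h import *
S=lambda p:np.array(p)/3.7+[95,130]
D=lambda p:np.array(p)/6+[190,130]
for n,z,a,b in(('cabFR',.11,(222,183),(430,90)),('cabFL',.11,(448,270),(387,275)),('cabBL',.11,(268,507),(35,252)),('cabBR',.11,(25,402),(100,70)),('h1',.072,(417,82),(702,190)),('h2',.072,(530,122),(692,293)),('p1',.097,(335,75),(655,122)),('p2',.097,(553,152),(632,235))):
    print(n,at_z('scene',S(a),z).round(4),at_z('side',D(b),z).round(4))
for a,b in(((347,222),(276.5,247.5)),((322,269.5),(226.5,245)),((384,267),(242,279.5))):
    print('m',at_z('scene',a,.072).round(4),at_z('side',b,.072).round(4))
print('board',at_z('scene',(350.5,266),.012),at_z('side',(250.5,270),.012))
E
```

```text
cabFR [ 0.6777 -0.3393  0.11  ] [ 0.675  -0.3353  0.11  ]
cabFL [ 0.6466 -0.1467  0.11  ] [ 0.6433 -0.1432  0.11  ]
cabBL [ 0.8686 -0.1082  0.11  ] [ 0.8635 -0.1075  0.11  ]
cabBR [ 0.9012 -0.3011  0.11  ] [ 0.8965 -0.2997  0.11  ]
h1 [ 0.4835 -0.3243  0.072 ] [ 0.4851 -0.3249  0.072 ]
h2 [ 0.4669 -0.2212  0.072 ] [ 0.4664 -0.22    0.072 ]
p1 [ 0.5334 -0.3622  0.097 ] [ 0.5255 -0.3567  0.097 ]
p2 [ 0.5012 -0.1686  0.097 ] [ 0.5103 -0.2367  0.097 ]
m [0.4747 0.1532 0.072 ] [0.4749 0.1487 0.072 ]
m [0.6392 0.1819 0.072 ] [0.6383 0.1815 0.072 ]
m [0.5448 0.3019 0.072 ] [0.5414 0.3063 0.072 ]
board [0.55102229 0.21594784 0.012     ] [0.54632231 0.21584316 0.012     ]
```

{"op": "servo_tool", "data": {
  "plan": [
    [0.3, -0.44, 0, 0, 0, 0.077, 94],
    [0.61, -0.88, 0, 0, 0, 0.077, 94],
    [0.61, -0.88, 0, 0, 0, 0.077, 94],
    [0.61, -0.88, 0, 0, 0, 0.077, 94]
  ]
}}

```text
time: 1.03
tool_pos: [0.1909, -0.4224, 0.2232]
ee_rot: [-3.141, -0.001, 0.17]
wrist_force: [0.6, -0.5, 0.7]
width: 0.0939
finger_force: 0.0
```

{"op": "servo_tool", "data": {
  "plan": [
    [0.31, -0.43, 0, 0, 0, 0, 94],
    [0.63, -0.86, 0, 0, 0, 0, 94],
    [0.63, -0.86, 0, 0, 0, 0, 94]
  ]
}}

```text
time: 1.28
tool_pos: [0.2383, -0.3285, 0.2227]
ee_rot: [-3.142, -0.001, 0.167]
wrist_force: [-0.3, -0.8, 0.3]
width: 0.0944
finger_force: 0.0
```

{"op": "servo_tool", "data": {
  "plan": [
    [0.31, -0.43, 0, 0, 0, 0, 94],
    [0.63, -0.86, 0, 0, 0, 0, 94],
    [0.63, -0.86, 0, 0, 0, 0, 94]
  ]
}}

```text
time: 1.53
tool_pos: [0.2863, -0.233, 0.223]
ee_rot: [3.141, -0.002, 0.168]
wrist_force: [0.5, -0.7, -0.3]
width: 0.0941
finger_force: 0.0
```

{"op": "servo_tool", "data": {
  "plan": [
    [0.31, -0.43, 0, 0, 0, 0, 94],
    [0.63, -0.86, 0, 0, 0, 0, 94],
    [0.63, -0.86, 0, 0, 0, 0, 94]
  ]
}}

```text
time: 1.78
tool_pos: [0.3344, -0.1376, 0.223]
ee_rot: [3.141, -0.002, 0.169]
wrist_force: [0.2, -0.4, -0.2]
width: 0.0938
finger_force: 0.0
```

{"op": "servo_tool", "data": {
  "plan": [
    [0.31, -0.43, 0, 0, 0, 0, 94],
    [0.63, -0.86, 0, 0, 0, 0, 94],
    [0.63, -0.86, 0, 0, 0, 0, 94]
  ]
}}

```text
time: 2.03
tool_pos: [0.3824, -0.042, 0.2229]
ee_rot: [-3.141, -0.002, 0.169]
wrist_force: [-0.5, -0.3, 0.4]
width: 0.0938
finger_force: 0.0
```

{"op": "servo_tool", "data": {
  "plan": [
    [0.31, -0.43, 0, 0, 0, 0, 94],
    [0.63, -0.86, 0, 0, 0, 0, 94],
    [0.63, -0.86, 0, 0, 0, 0, 94]
  ]
}}

```text
time: 2.28
tool_pos: [0.4305, 0.0536, 0.2226]
ee_rot: [-3.141, -0.001, 0.169]
wrist_force: [0.5, -1.2, 0.0]
width: 0.094
finger_force: 0.0
```

{"op": "servo_tool", "data": {
  "plan": [
    [0.31, -0.43, 0, 0, 0, 0, 94],
    [0.63, -0.86, 0, 0, 0, 0, 94],
    [0.63, -0.86, 0, 0, 0, 0, 94],
    [0.63, -0.86, 0, 0, 0, 0, 94],
    [0.63, -0.86, 0, 0, 0, 0, 94]
  ]
}}

```text
time: 2.7
tool_pos: [0.4772, 0.1464, 0.2219]
ee_rot: [3.141, 0.001, 0.169]
wrist_force: [0.1, 0.2, 0.8]
width: 0.0936
finger_force: 0.0
```

```bash
python3 - <<'E'
from h import *
o=robot.get_obs();print(o['time'],o['tool_pos'],o['ee_rot'])
snap('wrist','w1')
for r in robot.find_in('mould_a_mid','wrist'): print(np.round(r['conf'],2),np.round(r['extent'],1),at_z('wrist',r['extent'][:2],.072).round(4),at_z('wrist',r['extent'][:2],.042).round(4))
i=cv2.imread('pics/w1.png'); m=(i.max(2)<45).astype('uint8')
n,l,s,ce=cv2.connectedComponentsWithStats(m)
for k in range(1,n):
    if s[k,4]>200: print(ce[k].round(1),s[k],at_z('wrist',ce[k],.072).round(4))
E
```

```text
2.7 [0.47724003 0.1463628  0.22190073] [3.14074275e+00 1.15711767e-03 1.68752397e-01]
0.81 [267.8  29.8  80.   59.5] [0.6204 0.1791 0.072 ] [0.6265 0.1809 0.042 ]
[386.7 300.7] [ 362  251   48   94 1634] [0.3912 0.0183 0.072 ]
[ 72.1 352.9] [   0  260  212  160 9928] [0.2732 0.3384 0.072 ]
[514.8 362.9] [ 448  305  112  115 8654] [ 0.3399 -0.1394  0.072 ]
[175.3 381.8] [158 378  35  10 267] [0.2536 0.2251 0.072 ]
```

View pics/w1.png

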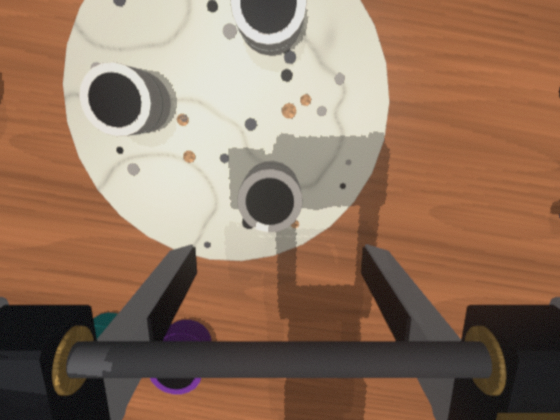

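The wrist view shows the near mould's top at (269,202), the left one at (116,99) and the far one at (269,8).

```bash
python3 - <<'E'
from h import *
for uv in((269,202),(116,99),(269,8)): print(at_z('wrist',uv,.072).round(4))
print(robot.camera_params('wrist'))
E
```

```text
[0.4751 0.1548 0.072 ]
[0.5446 0.3011 0.072 ]
[0.6364 0.1806 0.072 ]
{'camera_matrix': array([[341.11279895,   0.        , 278.64344023],
       [  0.        , 341.11279895, 210.86189402],
       [  0.        ,   0.        ,   1.        ]]), 'tool_from_camera': array([[ 2.88575881e-04, -9.61450741e-01, -2.74977069e-01,
         8.07989746e-02],
       [ 9.99999913e-01,  1.94504771e-04,  3.69372978e-04,
        -1.07079670e-03],
       [-3.01649572e-04, -2.74977152e-01,  9.61450714e-01,
        -1.62745241e-01],
       [ 0.00000000e+00,  0.00000000e+00,  0.00000000e+00,
         1.00000000e+00]])}
```

{"op": "servo_tool", "data": {
  "plan": [
    [0, -0.07, 0.4, 0, 0, 0, 94],
    [0, -0.07, 0.8, 0, 0, 0, 94],
    [0, -0.07, 1, 0, 0, 0, 94]
  ]
}}

```text
time: 3.05
tool_pos: [0.4732, 0.1509, 0.1185]
ee_rot: [3.141, 0.005, 0.165]
wrist_force: [-0.4, 0.5, -1.0]
width: 0.0935
finger_force: 0.0
```

{"op": "servo_tool", "data": {
  "plan": [
    [0, 0, 0.25, 0, 0, 0, 94],
    [0, 0, 0.5, 0, 0, 0, 94],
    [0, 0, 0.65, 0, 0, 0, 94],
    [0, 0, 0.75, 0, 0, 0, 94],
    [0, 0, 0.75, 0, 0, 0, 94],
    [0, 0, 0.75, 0, 0, 0, 70]
  ]
}}

```text
time: 3.55
tool_pos: [0.4757, 0.1519, 0.0479]
ee_rot: [3.141, -0.0, 0.165]
wrist_force: [0.3, -0.1, 0.2]
width: 0.0901
finger_force: 0.0
```

{"op": "servo_tool", "data": {
  "plan": [
    [0, 0, 0, 0, 0, 0, 50],
    [0, 0, 0, 0, 0, 0, 50],
    [0, 0, 0, 0, 0, 0, 50],
    [0, 0, 0, 0, 0, 0, 50],
    [0, 0, 0, 0, 0, 0, 50],
    [0, 0, 0, 0, 0, 0, 50]
  ]
}}

```text
time: 4.05
tool_pos: [0.4762, 0.1535, 0.0486]
ee_rot: [-3.141, -0.002, 0.167]
wrist_force: [-0.9, 1.4, 4.7]
width: 0.0621
finger_force: 30.0
```

Gripped. I'll lift 4 cm, then weigh it.

{"op": "servo_tool", "data": {
  "plan": [
    [0, 0, -0.1, 0, 0, 0, 50],
    [0, 0, -0.25, 0, 0, 0, 50],
    [0, 0, -0.4, 0, 0, 0, 50],
    [0, 0, -0.4, 0, 0, 0, 50],
    [0, 0, -0.4, 0, 0, 0, 50],
    [0, 0, -0.4, 0, 0, 0, 50]
  ]
}}

```text
time: 4.55
tool_pos: [0.4747, 0.1525, 0.0864]
ee_rot: [3.141, 0.002, 0.167]
wrist_force: [0.0, -0.4, -2.7]
width: 0.0625
finger_force: 30.0
```

{"op": "servo_tool", "data": {
  "plan": [
    [0, 0, 0, 0, 0, 0, 50],
    [0, 0, 0, 0, 0, 0, 50]
  ]
}}

```text
time: 4.72
tool_pos: [0.4746, 0.1525, 0.0861]
ee_rot: [3.141, 0.003, 0.167]
wrist_force: [0.0, 0.6, -2.1]
width: 0.0627
finger_force: 30.0
```

Light, about 0.24 kg. I'll put it back and go to the far mould.

{"op": "servo_tool", "data": {
  "plan": [
    [0, 0, 0.15, 0, 0, 0, 50],
    [0, 0, 0.27, 0, 0, 0, 50],
    [0, 0, 0.34, 0, 0, 0, 50],
    [0, 0, 0.38, 0, 0, 0, 50],
    [0, 0, 0.4, 0, 0, 0, 50],
    [0, 0, 0.4, 0, 0, 0, 50],
    [0, 0, 0.4, 0, 0, 0, 50]
  ]
}}

```text
time: 5.3
tool_pos: [0.4748, 0.1526, 0.0486]
ee_rot: [3.141, 0.002, 0.167]
wrist_force: [-5.0, -1.0, 6.1]
width: 0.0626
finger_force: 30.0
```

{"op": "servo_tool", "data": {
  "plan": [
    [0, 0, 0, 0, 0, 0, 94],
    [0, 0, 0, 0, 0, 0, 94],
    [0, 0, 0, 0, 0, 0, 94],
    [0, 0, 0, 0, 0, 0, 94],
    [0, 0, 0, 0, 0, 0, 94],
    [0, 0, 0, 0, 0, 0, 94]
  ]
}}

```text
time: 5.8
tool_pos: [0.4755, 0.1528, 0.0473]
ee_rot: [3.142, 0.0, 0.167]
wrist_force: [-0.7, -0.3, -0.6]
width: 0.0935
finger_force: 0.0
```

{"op": "servo_tool", "data": {
  "plan": [
    [0, 0, -0.2, 0, 0, 0, 94],
    [0, 0, -0.6, 0, 0, 0, 94],
    [0, 0, -0.9, 0, 0, 0, 94],
    [0, 0, -1, 0, 0, 0, 94]
  ]
}}

```text
time: 6.13
tool_pos: [0.4782, 0.1534, 0.1529]
ee_rot: [-3.141, -0.009, 0.167]
wrist_force: [0.7, 0.6, 0.7]
width: 0.0937
finger_force: 0.0
```

{"op": "servo_tool", "data": {
  "plan": [
    [0.4, 0, 0, 0, 0, 0, 94],
    [0.8, 0, 0, 0, 0, 0, 94],
    [0.82, 0, 0, 0, 0, 0, 94]
  ]
}}

```text
time: 6.38
tool_pos: [0.5605, 0.1666, 0.1438]
ee_rot: [3.141, 0.001, 0.166]
wrist_force: [-0.6, 0.2, -0.9]
width: 0.0937
finger_force: 0.0
```

{"op": "servo_tool", "data": {
  "plan": [
    [0.4, 0, 0, 0, 0, 0, 94],
    [0.8, -0.01, 0, 0, 0, 0, 94],
    [0.83, -0.01, 0, 0, 0, 0, 94],
    [0.83, -0.01, 0, 0, 0, 0, 94],
    [0.83, -0.01, 0, 0, 0, 0, 94]
  ]
}}

```text
time: 6.8
tool_pos: [0.6371, 0.181, 0.1463]
ee_rot: [3.141, 0.003, 0.167]
wrist_force: [-0.4, 0.4, -0.2]
width: 0.0939
finger_force: 0.0
```

{"op": "servo_tool", "data": {
  "plan": [
    [0, 0, 0.3, 0, 0, 0, 94],
    [0, 0, 0.6, 0, 0, 0, 94],
    [0, 0, 0.85, 0, 0, 0, 94],
    [0, 0, 0.99, 0, 0, 0, 94],
    [0, 0, 0.99, 0, 0, 0, 94]
  ]
}}

```text
time: 7.22
tool_pos: [0.6337, 0.1805, 0.045]
ee_rot: [3.141, 0.008, 0.167]
wrist_force: [-0.9, -0.6, -0.8]
width: 0.0936
finger_force: 0.0
```

{"op": "servo_tool", "data": {
  "plan": [
    [0, 0, 0, 0, 0, 0, 70],
    [0, 0, 0, 0, 0, 0, 50],
    [0, 0, 0, 0, 0, 0, 50],
    [0, 0, 0, 0, 0, 0, 50],
    [0, 0, 0, 0, 0, 0, 50],
    [0, 0, 0, 0, 0, 0, 50],
    [0, 0, 0, 0, 0, 0, 50]
  ]
}}

```text
time: 7.8
tool_pos: [0.6388, 0.1817, 0.0502]
ee_rot: [-3.141, -0.002, 0.167]
wrist_force: [-0.4, -0.3, 5.8]
width: 0.0627
finger_force: 30.0
```

{"op": "servo_tool", "data": {
  "plan": [
    [0, 0, -0.1, 0, 0, 0, 50],
    [0, 0, -0.25, 0, 0, 0, 50],
    [0, 0, -0.4, 0, 0, 0, 50],
    [0, 0, -0.4, 0, 0, 0, 50],
    [0, 0, -0.4, 0, 0, 0, 50],
    [0, 0, -0.4, 0, 0, 0, 50],
    [0, 0, -0.4, 0, 0, 0, 50]
  ]
}}

```text
time: 8.38
tool_pos: [0.637, 0.1809, 0.0864]
ee_rot: [3.141, 0.003, 0.167]
wrist_force: [-0.4, 0.1, -2.7]
width: 0.0626
finger_force: 30.0
```

{"op": "servo_tool", "data": {
  "plan": [
    [0, 0, 0, 0, 0, 0, 50],
    [0, 0, 0, 0, 0, 0, 50]
  ]
}}

```text
time: 8.55
tool_pos: [0.6374, 0.181, 0.0871]
ee_rot: [3.141, 0.002, 0.167]
wrist_force: [0.0, 0.1, -2.5]
width: 0.0626
finger_force: 30.0
```

Also light, so the third should be the heavy one.

{"op": "servo_tool", "data": {
  "plan": [
    [0, 0, 0.15, 0, 0, 0, 50],
    [0, 0, 0.27, 0, 0, 0, 50],
    [0, 0, 0.34, 0, 0, 0, 50],
    [0, 0, 0.37, 0, 0, 0, 50],
    [0, 0, 0.39, 0, 0, 0, 50],
    [0, 0, 0.4, 0, 0, 0, 50],
    [0, 0, 0.4, 0, 0, 0, 50]
  ]
}}

```text
time: 9.13
tool_pos: [0.6376, 0.1811, 0.0502]
ee_rot: [3.141, 0.001, 0.167]
wrist_force: [-3.9, 0.5, 3.2]
width: 0.0626
finger_force: 30.0
```

{"op": "servo_tool", "data": {
  "plan": [
    [0, 0, 0, 0, 0, 0, 94],
    [0, 0, 0, 0, 0, 0, 94],
    [0, 0, 0, 0, 0, 0, 94],
    [0, 0, 0, 0, 0, 0, 94],
    [0, 0, 0, 0, 0, 0, 94],
    [0, 0, 0, 0, 0, 0, 94]
  ]
}}

```text
time: 9.63
tool_pos: [0.6381, 0.1812, 0.0482]
ee_rot: [3.141, 0.0, 0.167]
wrist_force: [-0.7, -1.6, -0.2]
width: 0.0936
finger_force: 0.0
```

{"op": "servo_tool", "data": {
  "plan": [
    [0, 0, -0.2, 0, 0, 0, 94],
    [0, 0, -0.6, 0, 0, 0, 94],
    [0, 0, -0.9, 0, 0, 0, 94],
    [0, 0, -1, 0, 0, 0, 94],
    [0, 0, -1, 0, 0, 0, 94]
  ]
}}

```text
time: 10.05
tool_pos: [0.6403, 0.1816, 0.1533]
ee_rot: [-3.141, -0.009, 0.167]
wrist_force: [0.4, 0.5, 0.3]
width: 0.0939
finger_force: 0.0
```

{"op": "servo_tool", "data": {
  "plan": [
    [-0.18, -0.34, 0, 0, 0, 0, 94],
    [-0.36, -0.68, 0, 0, 0, 0, 94],
    [-0.36, -0.68, 0, 0, 0, 0, 94]
  ]
}}

```text
time: 10.3
tool_pos: [0.5865, 0.2469, 0.1456]
ee_rot: [-3.139, 0.006, 0.172]
wrist_force: [0.7, -0.7, 0.2]
width: 0.094
finger_force: 0.0
```

{"op": "servo_tool", "data": {
  "plan": [
    [-0.18, -0.34, 0, 0, 0, 0, 94],
    [-0.35, -0.67, 0, 0, 0, 0, 94],
    [-0.35, -0.67, 0, 0, 0, 0, 94],
    [-0.35, -0.67, 0, 0, 0, 0, 94],
    [-0.35, -0.67, 0, 0, 0, 0, 94]
  ]
}}

```text
time: 10.72
tool_pos: [0.5452, 0.3019, 0.1465]
ee_rot: [3.14, 0.003, 0.167]
wrist_force: [-0.4, 0.1, -0.6]
width: 0.0939
finger_force: 0.0
```

{"op": "servo_tool", "data": {
  "plan": [
    [0, 0, 0.3, 0, 0, 0, 94],
    [0, 0, 0.6, 0, 0, 0, 94],
    [0, 0, 0.85, 0, 0, 0, 94],
    [0, 0, 0.98, 0, 0, 0, 94],
    [0, 0, 0.98, 0, 0, 0, 94],
    [0, 0, 0.98, 0, 0, 0, 94]
  ]
}}

```text
time: 11.22
tool_pos: [0.5459, 0.3015, 0.0497]
ee_rot: [3.141, 0.002, 0.165]
wrist_force: [0.3, -0.4, 0.5]
width: 0.0938
finger_force: 0.0
```

{"op": "servo_tool", "data": {
  "plan": [
    [0, 0, 0, 0, 0, 0, 70],
    [0, 0, 0, 0, 0, 0, 50],
    [0, 0, 0, 0, 0, 0, 50],
    [0, 0, 0, 0, 0, 0, 50],
    [0, 0, 0, 0, 0, 0, 50],
    [0, 0, 0, 0, 0, 0, 50],
    [0, 0, 0, 0, 0, 0, 50],
    [0, 0, 0, 0, 0, 0, 50]
  ]
}}

```text
time: 11.88
tool_pos: [0.546, 0.3027, 0.0513]
ee_rot: [-3.141, -0.001, 0.167]
wrist_force: [-0.6, -0.0, 3.6]
width: 0.0609
finger_force: 29.9
```

{"op": "servo_tool", "data": {
  "plan": [
    [0, 0, -0.1, 0, 0, 0, 50],
    [0, 0, -0.25, 0, 0, 0, 50],
    [0, 0, -0.4, 0, 0, 0, 50],
    [0, 0, -0.4, 0, 0, 0, 50],
    [0, 0, -0.4, 0, 0, 0, 50],
    [0, 0, -0.4, 0, 0, 0, 50],
    [0, 0, -0.4, 0, 0, 0, 50]
  ]
}}

```text
time: 12.47
tool_pos: [0.5442, 0.3019, 0.0879]
ee_rot: [3.14, 0.005, 0.167]
wrist_force: [-0.3, 0.3, -8.0]
width: 0.0611
finger_force: 29.9
```

{"op": "servo_tool", "data": {
  "plan": [
    [0, 0, 0, 0, 0, 0, 50],
    [0, 0, 0, 0, 0, 0, 50]
  ]
}}

```text
time: 12.63
tool_pos: [0.545, 0.3022, 0.0891]
ee_rot: [3.141, 0.002, 0.167]
wrist_force: [0.1, 0.2, -7.8]
width: 0.0611
finger_force: 29.9
```

Clearly heavy, about 0.8 kg. Lifting higher and carrying it to the drawer.

{"op": "servo_tool", "data": {
  "plan": [
    [0, 0, -0.2, 0, 0, 0, 50],
    [0, 0, -0.45, 0, 0, 0, 50],
    [0, 0, -0.7, 0, 0, 0, 50],
    [0, 0, -0.9, 0, 0, 0, 50],
    [0, 0, -1, 0, 0, 0, 50],
    [0, 0, -1, 0, 0, 0, 50]
  ]
}}

```text
time: 13.13
tool_pos: [0.5471, 0.3032, 0.194]
ee_rot: [-3.14, -0.006, 0.167]
wrist_force: [-0.2, 0.8, -6.9]
width: 0.0614
finger_force: 29.9
```

{"op": "servo_tool", "data": {
  "plan": [
    [-0.01, 0.1, 0, 0, 0, 0, 50],
    [-0.03, 0.35, 0, 0, 0, 0, 50],
    [-0.06, 0.63, 0, 0, 0, 0, 50],
    [-0.09, 0.92, 0, 0, 0, 0, 50]
  ]
}}

```text
time: 13.47
tool_pos: [0.5505, 0.2087, 0.187]
ee_rot: [3.14, 0.006, 0.168]
wrist_force: [0.9, 0.0, -6.8]
width: 0.0611
finger_force: 29.9
```

{"op": "servo_tool", "data": {
  "plan": [
    [-0.03, 0.3, 0, 0, 0, 0, 50],
    [-0.06, 0.6, 0, 0, 0, 0, 50],
    [-0.09, 0.92, 0, 0, 0, 0, 50]
  ]
}}

```text
time: 13.72
tool_pos: [0.5567, 0.1161, 0.1873]
ee_rot: [3.142, 0.005, 0.167]
wrist_force: [1.3, 1.4, -7.9]
width: 0.0613
finger_force: 29.9
```

{"op": "servo_tool", "data": {
  "plan": [
    [-0.03, 0.3, 0, 0, 0, 0, 50],
    [-0.06, 0.6, 0, 0, 0, 0, 50],
    [-0.09, 0.92, 0, 0, 0, 0, 50]
  ]
}}

```text
time: 13.97
tool_pos: [0.563, 0.024, 0.1874]
ee_rot: [-3.141, 0.005, 0.167]
wrist_force: [0.8, -0.3, -8.0]
width: 0.0616
finger_force: 29.9
```

{"op": "servo_tool", "data": {
  "plan": [
    [-0.03, 0.3, 0, 0, 0, 0, 50],
    [-0.06, 0.6, 0, 0, 0, 0, 50],
    [-0.09, 0.92, 0, 0, 0, 0, 50]
  ]
}}

```text
time: 14.22
tool_pos: [0.5693, -0.068, 0.1874]
ee_rot: [-3.14, 0.005, 0.167]
wrist_force: [1.6, -0.7, -7.3]
width: 0.0612
finger_force: 29.9
```

{"op": "servo_tool", "data": {
  "plan": [
    [-0.03, 0.3, 0, 0, 0, 0, 50],
    [-0.06, 0.6, 0, 0, 0, 0, 50],
    [-0.09, 0.92, 0, 0, 0, 0, 50]
  ]
}}

```text
time: 14.47
tool_pos: [0.5757, -0.16, 0.1873]
ee_rot: [-3.139, 0.005, 0.167]
wrist_force: [0.1, -0.6, -6.5]
width: 0.0613
finger_force: 29.9
```

{"op": "servo_tool", "data": {
  "plan": [
    [-0.03, 0.3, 0, 0, 0, 0, 50],
    [-0.06, 0.6, 0, 0, 0, 0, 50],
    [-0.08, 0.82, 0, 0, 0, 0, 50],
    [-0.09, 0.92, 0, 0, 0, 0, 50],
    [-0.09, 0.92, 0, 0, 0, 0, 50],
    [-0.09, 0.92, 0, 0, 0, 0, 50]
  ]
}}

```text
time: 14.97
tool_pos: [0.5829, -0.2502, 0.1883]
ee_rot: [-3.138, 0.003, 0.166]
wrist_force: [0.5, 0.4, -7.1]
width: 0.0613
finger_force: 29.9
```

```bash
python3 - <<'E'
from h import *
o=robot.get_obs();print(o['time'],o['tool_pos'],o['ee_rot'],o['width'],o['wrist_force'])
snap('wrist','w2')
E
```

```text
14.9667 [ 0.582938   -0.2502175   0.18828926] [-3.13796144e+00  2.94157001e-03  1.66048850e-01] 0.06133700327319092 [ 0.49486781  0.40110002 -7.13938929]
```

View pics/w2.png

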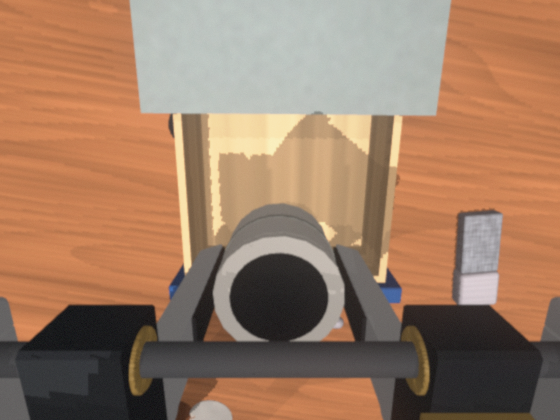

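The wrist view shows the held mould over the drawer. The cabinet front edge runs from (140,111) to (437,114), the walls are near columns 187 and 386 at row 265, and the blue front is at row ~285.

```bash
python3 - <<'E'
from h import *
o=robot.get_obs();W=R.from_euler('xyz',o['ee_rot']).as_matrix()
for uv,z in(((140,111),.11),((437,114),.11),((187,265),.088),((386,265),.088),((177,125),.088),((400,125),.088),((172,292),.097),((400,300),.097),((190,278),.097),((385,280),.097)):
    P=at_z('wrist',uv,z); print(uv,P.round(4),(W.T@(P-o['tool_pos'])).round(4))
E
```

```text
(140, 111) [ 0.6484 -0.1415  0.11  ] [ 0.0823 -0.0953  0.0791]
(437, 114) [ 0.6802 -0.341   0.11  ] [0.0804 0.1067 0.0785]
(187, 265) [ 0.5285 -0.179   0.088 ] [-0.0422 -0.0782  0.1013]
(386, 265) [ 0.5567 -0.3443  0.088 ] [-0.0419  0.0894  0.1008]
(177, 125) [ 0.6416 -0.1609  0.088 ] [ 0.0723 -0.0772  0.101 ]
(400, 125) [ 0.6695 -0.3257  0.088 ] [0.0724 0.0899 0.1005]
(172, 292) [ 0.5064 -0.1709  0.097 ] [-0.0626 -0.0899  0.0923]
(400, 300) [ 0.5312 -0.3602  0.097 ] [-0.0697  0.1008  0.0918]
(190, 278) [ 0.5218 -0.1845  0.097 ] [-0.0497 -0.074   0.0923]
(385, 280) [ 0.5471 -0.3432  0.097 ] [-0.0512  0.0867  0.0918]
```

{"op": "servo_tool", "data": {
  "plan": [
    [0.11, 0.06, 0, 0, 0, 0, 50],
    [0.11, 0.06, 0.2, 0, 0, 0, 50],
    [0.11, 0.06, 0.4, 0, 0, 0, 50],
    [0.11, 0.06, 0.6, 0, 0, 0, 50],
    [0.11, 0.06, 0.8, 0, 0, 0, 50],
    [0.11, 0.06, 0.95, 0, 0, 0, 50],
    [0.11, 0.06, 1, 0, 0, 0, 50],
    [0.11, 0.06, 1, 0, 0, 0, 50]
  ]
}}

```text
time: 15.68
tool_pos: [0.5947, -0.2524, 0.0881]
ee_rot: [-3.138, 0.004, 0.169]
wrist_force: [0.2, -0.0, -8.4]
width: 0.0614
finger_force: 29.9
```

{"op": "servo_tool", "data": {
  "plan": [
    [0, 0, 0.08, 0, 0, 0, 50],
    [0, 0, 0.14, 0, 0, 0, 50],
    [0, 0, 0.18, 0, 0, 0, 50],
    [0, 0, 0.21, 0, 0, 0, 50],
    [0, 0, 0.23, 0, 0, 0, 50],
    [0, 0, 0.23, 0, 0, 0, 50]
  ]
}}

```text
time: 16.18
tool_pos: [0.5957, -0.2549, 0.0671]
ee_rot: [-3.141, 0.0, 0.167]
wrist_force: [-0.6, 0.3, -8.2]
width: 0.0613
finger_force: 29.9
```

{"op": "servo_tool", "data": {
  "plan": [
    [0, 0, 0.01, 0, 0, 0, 50],
    [0, 0, 0.02, 0, 0, 0, 50],
    [0, 0, 0.03, 0, 0, 0, 50],
    [0, 0, 0.03, 0, 0, 0, 50]
  ]
}}

```text
time: 16.52
tool_pos: [0.5958, -0.2549, 0.0644]
ee_rot: [-3.142, 0.0, 0.167]
wrist_force: [-0.3, -0.4, -7.3]
width: 0.0614
finger_force: 29.9
```

{"op": "servo_tool", "data": {
  "plan": [
    [0, 0, 0.01, 0, 0, 0, 50],
    [0, 0, 0.02, 0, 0, 0, 50],
    [0, 0, 0.02, 0, 0, 0, 50],
    [0, 0, 0.02, 0, 0, 0, 50]
  ]
}}

```text
time: 16.85
tool_pos: [0.5958, -0.2548, 0.0624]
ee_rot: [-3.142, 0.0, 0.167]
wrist_force: [-0.1, -0.0, -6.7]
width: 0.0613
finger_force: 29.9
```

{"op": "servo_tool", "data": {
  "plan": [
    [0, 0, 0.01, 0, 0, 0, 50],
    [0, 0, 0.015, 0, 0, 0, 50],
    [0, 0, 0.015, 0, 0, 0, 50]
  ]
}}

```text
time: 17.1
tool_pos: [0.596, -0.255, 0.0613]
ee_rot: [3.141, -0.0, 0.167]
wrist_force: [-0.2, 0.2, -6.3]
width: 0.061
finger_force: 29.9
```

{"op": "servo_tool", "data": {
  "plan": [
    [0, 0, 0.01, 0, 0, 0, 50],
    [0, 0, 0.01, 0, 0, 0, 50],
    [0, 0, 0.01, 0, 0, 0, 50]
  ]
}}

```text
time: 17.35
tool_pos: [0.5964, -0.2549, 0.0613]
ee_rot: [3.141, -0.002, 0.167]
wrist_force: [-0.5, 1.4, -0.3]
width: 0.0611
finger_force: 29.9
```

{"op": "servo_tool", "data": {
  "plan": [
    [0, 0, 0.01, 0, 0, 0, 50],
    [0, 0, 0.01, 0, 0, 0, 50],
    [0, 0, 0.01, 0, 0, 0, 50]
  ]
}}

```text
time: 17.6
tool_pos: [0.597, -0.2548, 0.0613]
ee_rot: [3.14, -0.003, 0.167]
wrist_force: [-1.6, 2.3, 5.5]
width: 0.0611
finger_force: 29.9
```

Contact felt. Releasing and retreating to in front of the handle.

{"op": "servo_tool", "data": {
  "plan": [
    [0, 0, -0.005, 0, 0, 0, 66],
    [0, 0, -0.01, 0, 0, 0, 75],
    [0, 0, -0.01, 0, 0, 0, 94],
    [0, 0, -0.01, 0, 0, 0, 94],
    [0, 0, -0.01, 0, 0, 0, 94],
    [0, 0, -0.01, 0, 0, 0, 94]
  ]
}}

```text
time: 18.1
tool_pos: [0.5958, -0.255, 0.0597]
ee_rot: [3.141, 0.0, 0.167]
wrist_force: [-0.5, -0.7, -0.8]
width: 0.093
finger_force: 0.0
```

{"op": "servo_tool", "data": {
  "plan": [
    [0, 0, -0.15, 0, 0, 0, 94],
    [0, 0, -0.4, 0, 0, 0, 94],
    [0, 0, -0.7, 0, 0, 0, 94],
    [0, 0, -1, 0, 0, 0, 94],
    [0, 0, -1, 0, 0, 0, 94],
    [0, 0, -1, 0, 0, 0, 94]
  ]
}}

```text
time: 18.6
tool_pos: [0.5972, -0.2557, 0.163]
ee_rot: [3.138, -0.005, 0.167]
wrist_force: [-0.8, 0.4, -0.1]
width: 0.0941
finger_force: 0.0
```

{"op": "servo_tool", "data": {
  "plan": [
    [-0.35, 0, 0, 0, 0, 0, 94],
    [-0.7, 0, 0, 0, 0, 0, 94],
    [-0.85, 0, 0, 0, 0, 0, 94]
  ]
}}

```text
time: 18.85
tool_pos: [0.5082, -0.2687, 0.1571]
ee_rot: [-3.139, 0.006, 0.166]
wrist_force: [1.1, -0.0, 0.9]
width: 0.0939
finger_force: 0.0
```

{"op": "servo_tool", "data": {
  "plan": [
    [-0.35, 0, 0, 0, 0, 0, 50],
    [-0.7, 0, 0, 0, 0, 0, 20],
    [-0.85, 0, 0, 0, 0, 0, 0],
    [-0.85, 0, 0, 0, 0, 0, 0],
    [-0.85, 0, 0, 0, 0, 0, 0]
  ]
}}

```text
time: 19.27
tool_pos: [0.4275, -0.2828, 0.1586]
ee_rot: [-3.14, 0.001, 0.165]
wrist_force: [0.5, 0.3, -0.1]
width: 0.0644
finger_force: 0.0
```

```bash
python3 - <<'E'
from h import *
o=robot.get_obs();print(o['time'],o['tool_pos'],o['ee_rot'],o['width'],o['wrist_force'])
snap('wrist','w3')
E
```

```text
19.2667 [ 0.42750419 -0.28281378  0.15860412] [-3.13998788e+00  8.04722167e-04  1.65426616e-01] 0.06436736835150185 [ 0.54014527  0.29969976 -0.05820918]
```

View pics/w3.png

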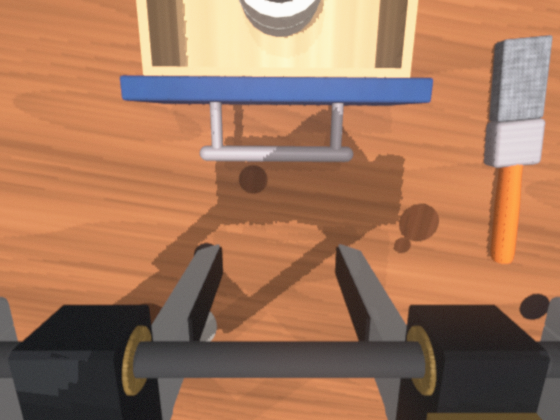

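The mould stands upright in the drawer. The handle is at (276,154), centred ahead of the fingers. Lowering with the fingers closed, then pushing gently.

{"op": "servo_tool", "data": {
  "plan": [
    [0, 0, 0.1, 0, 0, 0, 0],
    [0, 0, 0.3, 0, 0, 0, 0],
    [0, 0, 0.5, 0, 0, 0, 0],
    [0, 0, 0.7, 0, 0, 0, 0],
    [0, 0, 0.82, 0, 0, 0, 0],
    [0, 0, 0.86, 0, 0, 0, 0],
    [0, 0, 0.86, 0, 0, 0, 0],
    [0, 0, 0.86, 0, 0, 0, 0]
  ]
}}

```text
time: 19.98
tool_pos: [0.4289, -0.2832, 0.0743]
ee_rot: [3.141, -0.0, 0.167]
wrist_force: [-0.3, -0.8, 0.1]
width: 0.007
finger_force: 0.0
```

{"op": "servo_tool", "data": {
  "plan": [
    [0.06, 0, 0, 0, 0, 0, 0],
    [0.14, 0, 0, 0, 0, 0, 0],
    [0.2, 0, 0, 0, 0, 0, 0],
    [0.24, 0, 0, 0, 0, 0, 0],
    [0.27, 0, 0, 0, 0, 0, 0],
    [0.3, 0, 0, 0, 0, 0, 0],
    [0.33, 0, 0, 0, 0, 0, 0],
    [0.36, 0, 0, 0, 0, 0, 0],
    [0.39, 0, 0, 0, 0, 0, 0],
    [0.42, 0, 0, 0, 0, 0, 0],
    [0.45, 0, 0, 0, 0, 0, 0],
    [0.48, 0, 0, 0, 0, 0, 0]
  ]
}}

```text
time: 20.98
tool_pos: [0.4757, -0.2752, 0.0739]
ee_rot: [3.142, 0.0, 0.167]
wrist_force: [-1.6, -0.9, 0.9]
width: 0.0004
finger_force: 0.6
```

{"op": "servo_tool", "data": {
  "plan": [
    [0.04, 0, 0, 0, 0, 0, 0],
    [0.09, 0, 0, 0, 0, 0, 0],
    [0.15, 0, 0, 0, 0, 0, 0],
    [0.21, 0, 0, 0, 0, 0, 0],
    [0.27, 0, 0, 0, 0, 0, 0],
    [0.33, 0, 0, 0, 0, 0, 0],
    [0.39, 0, 0, 0, 0, 0, 0],
    [0.45, 0, 0, 0, 0, 0, 0],
    [0.51, 0, 0, 0, 0, 0, 0],
    [0.57, 0, 0, 0, 0, 0, 0],
    [0.63, 0, 0, 0, 0, 0, 0],
    [0.69, 0, 0, 0, 0, 0, 0]
  ]
}}

```text
time: 21.98
tool_pos: [0.5442, -0.2636, 0.074]
ee_rot: [3.141, -0.0, 0.167]
wrist_force: [-0.5, -0.8, -1.0]
width: 0.0003
finger_force: 0.6
```

{"op": "servo_tool", "data": {
  "plan": [
    [0.05, 0, 0, 0, 0, 0, 0],
    [0.1, 0, 0, 0, 0, 0, 0],
    [0.14, 0, 0, 0, 0, 0, 0],
    [0.18, 0, 0, 0, 0, 0, 0],
    [0.21, 0, 0, 0, 0, 0, 0],
    [0.24, 0, 0, 0, 0, 0, 0],
    [0.27, 0, 0, 0, 0, 0, 0],
    [0.3, 0, 0, 0, 0, 0, 0],
    [0.33, 0, 0, 0, 0, 0, 0],
    [0.36, 0, 0, 0, 0, 0, 0],
    [0.38, 0, 0, 0, 0, 0, 0],
    [0.4, 0, 0, 0, 0, 0, 0]
  ]
}}

```text
time: 22.98
tool_pos: [0.5833, -0.257, 0.074]
ee_rot: [3.141, -0.0, 0.167]
wrist_force: [-1.0, -0.9, -0.2]
width: 0.0004
finger_force: 0.6
```

```bash
python3 - <<'E'
from h import *
o=robot.get_obs();print(o['tool_pos'],o['wrist_force'])
im=snap('wrist','w4')
E
```

```text
[ 0.58329929 -0.25703212  0.07399849] [-1.00588331 -0.86821171 -0.22080275]
```

View pics/w4.png

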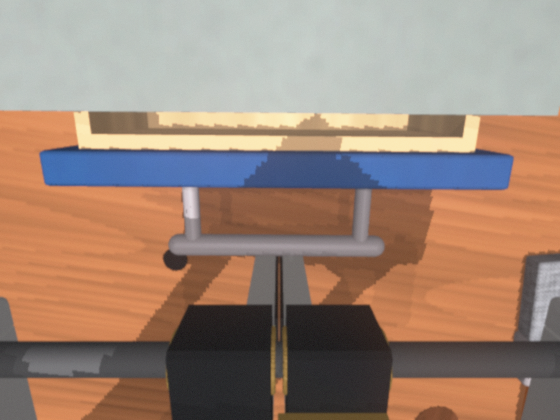

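The fingers are pushing the bar centrally and a gap of about 3 cm remains. Going slowly now.

{"op": "servo_tool", "data": {
  "plan": [
    [0.02, 0, 0, 0, 0, 0, 0],
    [0.04, 0, 0, 0, 0, 0, 0],
    [0.06, 0, 0, 0, 0, 0, 0],
    [0.08, 0, 0, 0, 0, 0, 0],
    [0.1, 0, 0, 0, 0, 0, 0],
    [0.12, 0, 0, 0, 0, 0, 0],
    [0.14, 0, 0, 0, 0, 0, 0],
    [0.16, 0, 0, 0, 0, 0, 0],
    [0.18, 0, 0, 0, 0, 0, 0],
    [0.2, 0, 0, 0, 0, 0, 0]
  ]
}}

```text
time: 23.87
tool_pos: [0.5988, -0.2543, 0.074]
ee_rot: [-3.14, 0.01, 0.166]
wrist_force: [-15.2, -0.3, 8.4]
width: 0.0007
finger_force: 7.8
```

{"op": "servo_tool", "data": {
  "plan": [
    [0.015, 0, 0, 0, 0, 0, 0],
    [0.03, 0, 0, 0, 0, 0, 0],
    [0.045, 0, 0, 0, 0, 0, 0],
    [0.06, 0, 0, 0, 0, 0, 0]
  ]
}}

```text
time: 24.2
tool_pos: [0.599, -0.2543, 0.0741]
ee_rot: [-3.139, 0.023, 0.165]
wrist_force: [-28.4, -1.2, 13.7]
width: 0.0003
finger_force: 14.4
```

The stop is felt, at 28 N and rising. Backing off now and looking.

{"op": "servo_tool", "data": {
  "plan": [
    [-0.05, 0, 0, 0, 0, 0, 0],
    [-0.1, 0, 0, 0, 0, 0, 0],
    [-0.3, 0, 0, 0, 0, 0, 0],
    [-0.6, 0, 0, 0, 0, 0, 0],
    [-0.9, 0, 0, 0, 0, 0, 0],
    [-0.9, 0, 0, 0, 0, 0, 0],
    [-0.9, 0, 0, 0, 0, 0, 0]
  ]
}}

```text
time: 24.78
tool_pos: [0.5197, -0.2678, 0.0741]
ee_rot: [3.141, -0.001, 0.165]
wrist_force: [-0.3, -1.0, -0.8]
width: 0.0008
finger_force: 0.0
```

```bash
python3 - <<'E'
from h import *
o=robot.get_obs();print(o['tool_pos'],o['wrist_force'])
a=snap('wrist','w5'); s=snap('scene','s5'); d=snap('side','d5')
im=np.hstack([cv2.resize(s[140:300,100:420],(400,200)),cv2.resize(d[130:310,170:350],(200,200))]); w=cv2.resize(a,(560,420))
out=np.zeros((600,800,3),'uint8'); out[:180*2,:640]=cv2.resize(s[140:320,100:420],(640,360)); out[360:,:320]=cv2.resize(a,(320,240)); out[360:,330:330+360]=cv2.resize(d[140:300,170:410],(360,240))
cv2.imwrite('pics/m5.png',out[:,:,::-1])
E
```

```text
[ 0.51966383 -0.26776438  0.0741304 ] [-0.30005081 -0.99681581 -0.83487066]
```

View pics/m5.png

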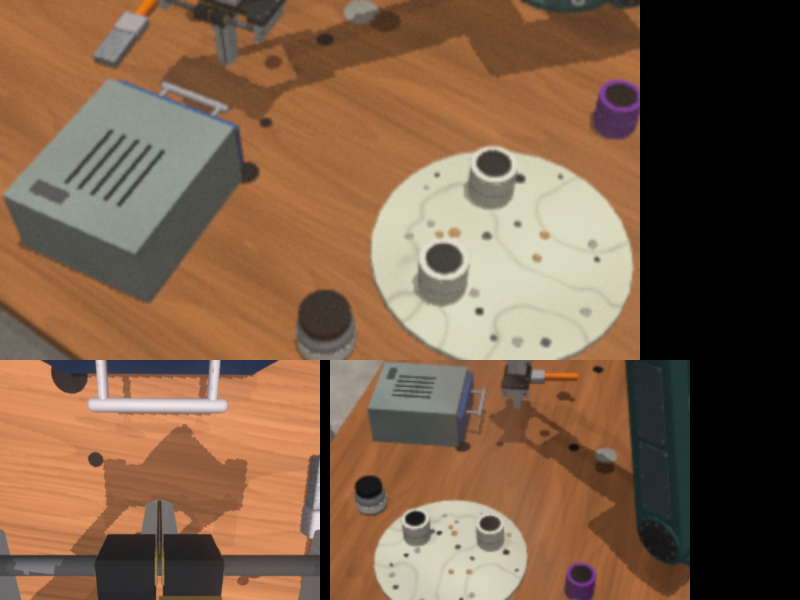

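The drawer front is flush against the cabinet. The bar is about 50 mm out from it, which matches 35 mm plus the panel. The two plain moulds stand on the board and the bystanders are unmoved.

```bash
python3 -c "
from bench import robot
print(robot.close_job())"
```

```text
the job is handed in; nothing more can be done
None
```

I found the heavy mould (about 0.8 kg), set it upright in the drawer and pushed the drawer home to its stop at about 25 s; the two plain moulds are standing on the board, and the job is handed in.

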